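# Load the curing stand and wind its spring timer

### The job

Load the curing stand on the bench: lay the thin separator sheet squarely on the wooden blank that already lies on its bed, lower the loose wooden blank squarely on top of the sheet (edges in line to about a centimetre; set both down, do not drop them), then wind the stand's spring timer by its cross-handled key, clockwise right up to its stop, letting go and taking a fresh hold between part turns as needed. Leave the other things on the bench where they are.

Things in the scene. Friction and masses are not known exactly. Their poses are not given: they have to be found in the camera images.
- stand: Curing stand, fixed, plate 200 x 370 x 12 mm. Origin on the bench under the centre of its bed, a metal block 130 (x) x 40 mm, top 32 mm up. A lamp bar (150 mm long, top 130 mm up) stands 145 mm beyond the bed at +x. The timer console (130 mm square, to 140 mm high) is centred 210 mm away at -y; its face slopes 30 degrees down towards +x and bears the dial and key.
- bed (a point): Centre of the top of the bed, 32 mm above the bench; axes as the stand's.
- key_grip (a point): Grip point on the winding key's axis, 38 mm out from the sloping face. The key: a steel cross, 56 mm end to end, arms 16 mm wide and 28 mm high (16 mm below this point to 12 mm above, along the axis); grip two arm ends across from each other. z points out along the axis, 30 degrees from upright, leaning to the stand's +x; x and y lie along the arms and turn with the key.
- key (a joint): Winding angle of the key in rad; grows as it turns clockwise seen from outside the face. 0: run down (the pointer under the key points straight down the slope); 4.2: fully wound, at the stop. Sprung (0.03 N m per rad), with a ratchet drag of 0.2 N m: it stays where it is let go.
- lower_blank: Wooden blank lying on the bed, loose, 150 x 54 x 20 mm (x, y, z). Origin at the centre of its underside, z up. It overhangs the bed by 7 mm along both long sides.
- sheet: Separator sheet, a stiff grey plastic plate 160 x 60 x 6 mm (x, y, z). Origin at the centre of its underside. It lies flat on a wooden rest block.
- upper_blank: Loose wooden blank like the one on the bed, 150 x 54 x 20 mm (x, y, z). Origin at the centre of its underside. It lies flat on the other rest block.
- rest_a: Fixed plywood rest block under the sheet, 100 x 32 x 30 mm (x, y, z), origin at the centre of its underside.
- rest_b: Fixed plywood rest block under the loose blank, 100 x 32 x 30 mm, origin at the centre of its underside.
- tape_roll: Bystander: cardboard ring lying flat, 84 mm across, 24 mm high; origin at the centre of its underside.
- jar: Bystander: glass jar 64 mm across, 85 mm high; origin at the centre of its underside.
- screwdriver: Bystander: screwdriver lying on the bench.
- hammer: Bystander: hammer lying on the bench.
Mind the look-alikes: they are no part of the job. Leave any black look-alike of the lower_blank alone.

How it is judged:
By the outcome, as a careful person would: the job done as asked, in the order asked, and still so for the second after the job is handed in, with the robot touching nothing.
It also fails if it takes over 69 s, if anything falls off the work surface, if the arm or the gripper's body presses on something with over 40 N, if the wrist force passes 120 N, or if a joint passes its speed limit or range.

### The arm

A 6-joint arm with a two-finger parallel gripper is mounted at the origin on the work surface. World frame = base frame: x ahead of the robot, y to its left, z up, the work surface at z = 0. Lengths are in m, angles in degrees, forces in N, time in s.
With the tool pointing down it reaches from about 0.4 to 0.825 m from the base axis. Payload 7 kg.
Tool frame: the origin (TCP) lies at the centre of the arm's flange, where the gripper is bolted on; the fingertips stand 178 mm ahead of it and the grasp point (between the pads) lies 159 mm ahead of it; z points along the fingers, y is the line along which they close (so a half turn about z gives the same grasp; the last joint's range is limited). The gripper opens to 88 mm and grips with 3 to 60 N. Pads are 19 mm wide; open, the fingers measure 130 mm over their backs; the gripper's body (78 mm by 193 mm) begins 47 mm behind the grasp point.
Start: joints at [-57.577, 20.546, 0.682, 0, -70.136, -16.507], TCP at [0.185, -0.649, 0.405] pointing down, gripper open.
Joint ranges: [-176.03, 176.03], [-82.01, 121.73], [-58.28, 71.71], [-173.87, 95.51], [-174.79, -0.11], [-173.66, 173.66]. Speed limits (degrees/s): [136.94, 136.94, 172.46, 180, 180, 180].

### API

Orientations are given as [roll, pitch, yaw] about the fixed x, y, z axes, in that order (R = Rz(yaw) Ry(pitch) Rx(roll)).
In Python, from plant import telemetry, snapshot, workorder, nets gives the robot as it stands.
- The arm moves only by the shell command python3 -m creep 'ROWS'. ROWS is JSON, a list that holds one entry, the list of rows, each a list of 5 numbers: the shift along the tool's x, y, z normalised to -1 to 1, where 1 is 0.2 m, then the turn about the tool's z normalised to -1 to 1, where 1 is pi/2 rad, then the opening, from 0 (shut) to 1 (fully open). In form: [[[x, y, z, spin, hand], ...]]. A call has 1 to 8 rows; each row shifts and turns the commanded pose from where the row before left it, along the tool's axes as they then stand; what a row does not reach is not made up. A row lasts 1/12 s, in which the tool goes at most 41.7 mm and 7.16 degrees, less where a joint would pass 70% of its speed; a pose out of reach is approached as far as the arm can. A call with a number of a shift or a turn outside -1 to 1 is refused whole. A call with a gripper value outside its range is refused whole. The fingers move at their own pace and stop on an object; the grip force is fixed at half the most. Time passes only in rows, so rows that do not move let the fingers close. It gives the time, the measured TCP pose, the force, the opening and the grip force at its end, in the units of the state.
- telemetry.get_obs(): the state, without advancing time (a new reading comes with each control period).
- snapshot(name): name is "side" or "top" or "wrist"; returns a dict with "frame" (420x560x3 uint8, red, green, blue), "fx", "fy", "cx", "cy" (pixels), "k1" (the pictures are not rectified: a ray, as slopes to the right and down, at radius r is drawn at 1 + k1 r^2 times it, then the intrinsics apply), "rvec" (rotation vector, rad) and "tvec" (3), from world to camera coordinates, as OpenCV has them; the wrist camera has in their place "mount" (4x4, takes a point from camera to tool coordinates, whose origin is the TCP and whose axes are the flange's). Camera axes: x right, y down, z forward; pixel columns grow to the right and rows downward; lengths in m; the calibration is good to about 2 mm. A picture is of the moment at which its call begins: read the wrist's pose just before it. There is no depth.
- workorder.close_job(): hands the job in; it is judged then, once.
Trained networks look in a picture, given as the dict that the camera call returned (one of the last four; its "shot" number tells which), for a name from the list of things; names that differ only in an ending like _2 or _b are one class to them, and where a whole thing is asked for, a point or a joint stands for the part that bears it (a point fixed in the world has none). Each returns a list of dicts, best first, with "confidence" (0 to 1); they miss things now and then, are a little off and sometimes report something else, mostly with a low value. They report only what shows in the picture. A call takes as long as a camera call. They do not tell look-alikes from the thing itself.
- nets.find_in(picture, query): "uv" ([column, row] in pixels, amid what is visible of it).
- nets.masks_of(picture, query): "region" (420x560 bool, what is visible of it) and "uv" ([column, row] in pixels, amid what is visible of it).
- nets.landmark_of(picture, query): "uv" ([column, row] in pixels: a listed point, or the origin of a listed thing).
The state is a dict: "clock": time; "joint_pos": joint angles; "qvel": joint speeds; "tau": joint torques, N m; "tool_pos": TCP position; "orientation": TCP orientation; "force": force on the tool from outside, world axes, zero at the start; "moment": the same for the moment, N m; "opening": finger opening in m; "gripper_force": force on a finger pad.
Only numpy, scipy, OpenCV 4.12 (cv2) and the standard library are available. Lean on these libraries where they do the work, as an engineer would, in place of code of your own. Each camera call takes 0.05 s, during which the arm holds its last target. There are 200 camera calls.

## Working session

There is one attempt and no reset: what is moved stays moved. The work goes in short steps, Python scripts to look and compute and a shell command to move; the robot and the scene stay as the last step left them, time stands still between calls to the robot, and variables do not carry over. Pictures are saved under pics/ and viewed, at most 12 in all, crops included, and the job is handed in when it is done.

```bash
ls; mkdir -p pics; cat > h.py <<'E'
import numpy as np, cv2
from scipy.spatial.transform import Rotation as R
from plant import telemetry, snapshot, workorder, nets
def save(p,n,crop=None,s=1):
    f=p["frame"][:,:,::-1]
    if crop: f=f[crop[1]:crop[3],crop[0]:crop[2]]
    cv2.imwrite("pics/"+n,cv2.resize(f,None,fx=s,fy=s))
def tool(o):
    return R.from_euler('xyz',o["orientation"],degrees=True).as_matrix(),np.array(o["tool_pos"])
def shot(n):
    o=telemetry.get_obs();p=snapshot(n)
    if n=="wrist":
        M=np.array(p["mount"]);Rt,t=tool(o)
        p["Rcw"]=Rt@M[:3,:3];p["c"]=Rt@M[:3,3]+t
    else:
        A=R.from_rotvec(np.ravel(p["rvec"])).as_matrix();p["Rcw"]=A.T;p["c"]=-A.T@np.ravel(p["tvec"])
    return p
def ray(p,uv):
    d=np.array([(uv[0]-p["cx"])/p["fx"],(uv[1]-p["cy"])/p["fy"]]);s=d.copy()
    for _ in range(20): s=d/(1+p["k1"]*(s@s))
    v=p["Rcw"]@np.r_[s,1];return v/np.linalg.norm(v)
def onz(p,uv,z):
    v=ray(p,uv);return p["c"]+v*(z-p["c"][2])/v[2]
def proj(p,X):
    q=(np.atleast_2d(X)-p["c"])@p["Rcw"];s=q[:,:2]/q[:,2:];s=s*(1+p["k1"]*(s**2).sum(1,keepdims=True))
    return s*[p["fx"],p["fy"]]+[p["cx"],p["cy"]]
def tri(pu):
    A=0;b=0
    for p,uv in pu:
        v=ray(p,uv);P=np.eye(3)-np.outer(v,v);A=A+P;b=b+P@p["c"]
    X=np.linalg.solve(A,b);return X,[np.linalg.norm(np.cross(X-p["c"],ray(p,uv))) for p,uv in pu]
E
python3 - <<'E'
from h import *
print(telemetry.get_obs())
P={n:shot(n) for n in("top","side","wrist")}
for n,p in P.items(): save(p,n+"0.png"); print(n,p["c"],p["fx"])
for q in["stand","bed","key_grip","lower_blank","sheet","upper_blank","rest_a","rest_b","tape_roll","jar"]:
    for n,p in P.items():
        print(q,n,[(np.round(d["uv"]).tolist(),round(d["confidence"],2)) for d in nets.landmark_of(p,q)[:5]])
E
```

```text
pics
{'clock': 0.0, 'joint_pos': array([-5.75752462e+01,  2.05923662e+01,  6.31011886e-01, -2.02536829e-02,
       -7.01368592e+01, -1.65077929e+01]), 'qvel': array([ 0.10273367,  0.06576961,  0.00618362,  0.0393152 , -0.05216978,
       -0.05705948]), 'tau': array([-7.63051848e-04, -5.82726753e+01,  2.93056512e+01,  6.99719444e+00,
        6.95014576e-03, -1.33099084e-04]), 'tool_pos': array([ 0.18506116, -0.64891544,  0.40369053]), 'orientation': array([ 1.79900424e+02, -9.65503490e-03, -1.64089929e+02]), 'force': array([ 0.22032617, -0.19802144, -0.70157881]), 'moment': array([ 0.02006146, -0.00066148, -0.00546449]), 'gripper_force': 0.0, 'opening': 0.08757070255479578}
top [ 0.52435251 -0.02729867  1.03513397] 389.08395122106117
side [0.42338061 0.68518222 0.6351038 ] 390.7838952050067
wrist [ 0.11439265 -0.66886285  0.38258436] 378.5173917376134
stand top [([257.0, 208.0], 0.64), ([125.0, 165.0], 0.17)]
stand side [([278.0, 247.0], 0.79)]
stand wrist []
bed top [([258.0, 208.0], 0.87)]
bed side [([276.0, 237.0], 0.95)]
bed wrist []
key_grip top [([348.0, 205.0], 0.91)]
key_grip side [([162.0, 368.0], 0.71), ([293.0, 159.0], 0.64)]
key_grip wrist []
lower_blank top [([310.0, 115.0], 0.97), ([335.0, 315.0], 0.8), ([258.0, 207.0], 0.75)]
lower_blank side [([280.0, 242.0], 0.85), ([396.0, 216.0], 0.67), ([201.0, 200.0], 0.56)]
lower_blank wrist []
sheet top [([190.0, 233.0], 0.95), ([258.0, 212.0], 0.29)]
sheet side [([282.0, 299.0], 0.84)]
sheet wrist []
upper_blank top [([126.0, 244.0], 0.86)]
upper_blank side [([276.0, 377.0], 0.76)]
upper_blank wrist []
rest_a top []
rest_a side [([289.0, 311.0], 0.68), ([280.0, 387.0], 0.52)]
rest_a wrist []
rest_b top []
rest_b side [([289.0, 311.0], 0.68), ([280.0, 387.0], 0.52)]
rest_b wrist []
tape_roll top [([260.0, 291.0], 0.96)]
tape_roll side [([277.0, 238.0], 0.51)]
tape_roll wrist []
jar top [([194.0, 139.0], 0.78)]
jar side [([175.0, 289.0], 0.87)]
jar wrist []
```

View pics/top0.png

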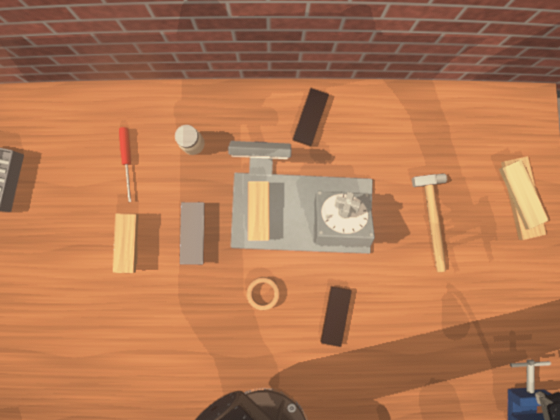

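View pics/side0.png

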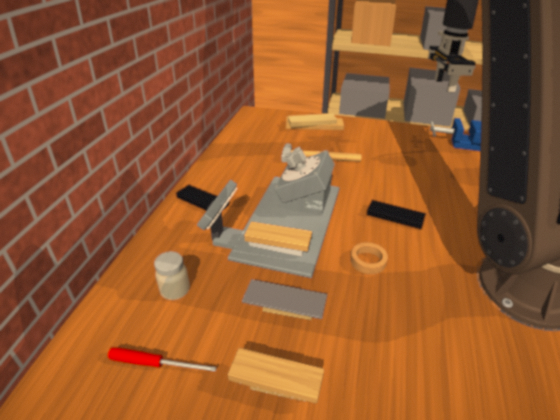

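The top view shows:
- The stand, with its bed and blank, is at (258,208). The lamp bar at (260,150) puts stand +x up in the image, away from the robot. The console and key are at (348,208).
- The grey sheet is at (192,233) and the wooden loose blank at (125,243).

What could be mistaken for a blank:
- The wooden piece at (125,243) lies on a rest by itself.
- The wooden pair at (525,195) is far off and skewed, with a second piece under it.
- The black look-alikes are at (311,117) and (335,315).
- The blank already on the bed is at (258,210).

I choose (125,243) as upper_blank and (192,233) as the sheet. A crop will check this.

```bash
cat >> h.py <<'E'
from scipy.optimize import minimize
def boxpts(x,dims):
    c,s=np.cos(x[3]),np.sin(x[3]);B=np.array([[i,j,k] for i in(-.5,.5) for j in(-.5,.5) for k in(0,1)])*dims
    return np.c_[B[:,0]*c-B[:,1]*s+x[0],B[:,0]*s+B[:,1]*c+x[1],B[:,2]+x[2]]
def fitbox(ms,x0,dims):
    S=4
    def cost(x):
        t=0
        for p,m in ms:
            h=cv2.convexHull(proj(p,boxpts(x,dims)).astype(np.float32))
            im=np.zeros(m.shape,np.uint8);cv2.fillConvexPoly(im,np.round(h*256).astype(np.int32),1,cv2.LINE_8,8)
            t+=1-(im.astype(bool)&m).sum()/(im.astype(bool)|m).sum()
        return t
    best=None
    for a in(-.1,0,.1):
        y0=np.array(x0)+[0,0,0,a]
        sim=np.vstack([y0]+[y0+d for d in np.diag([.02,.02,.015,.1])])
        r=minimize(cost,y0,method="Nelder-Mead",options=dict(initial_simplex=sim,xatol=1e-5,fatol=1e-5))
        if best is None or r.fun<best.fun: best=r
    return best.x,best.fun/len(ms)
E
cat > a.py <<'E'
from h import *
P={n:shot(n) for n in("top","side")}
def mask(p,q,uv):
    L=[d for d in nets.masks_of(p,q) if np.hypot(*(np.array(d["uv"])-uv))<25]
    return L[0]["region"] if L else None
for q,ut,us,dims,z in[("lower_blank",(258,210),(278,238),(.15,.054,.02),.032),("sheet",(192,233),(285,298),(.16,.06,.006),.03),("upper_blank",(125,243),(276,373),(.15,.054,.02),.03)]:
    ms=[(P[n],mask(P[n],q,u)) for n,u in(("top",ut),("side",us))]
    ms=[(p,m) for p,m in ms if m is not None]
    g=onz(P["top"],ut,z)
    x,f=fitbox(ms,[g[0],g[1],z,0.0],np.array(dims))
    print(q,len(ms),x[:3].round(4),np.degrees(x[3]).round(2),round(f,3))
for q in("bed","key_grip","upper_blank","sheet"):
    pu=[(P[n],nets.landmark_of(P[n],q)) for n in P]
    if q=="key_grip": pu=[(p,[d for d in L if d["uv"][1]<300]) for p,L in pu]
    X,e=tri([(p,L[0]["uv"]) for p,L in pu]);print(q,X.round(4),np.round(e,4))
a=cv2.resize(P["top"]["frame"][170:290,90:290],None,fx=3.5,fy=3.5)
b=cv2.resize(P["top"]["frame"][160:270,300:400],None,fx=2.9,fy=2.9)
c=cv2.resize(P["side"]["frame"][130:220,250:350],None,fx=2.9,fy=2.9)
im=np.zeros((600,800,3),np.uint8)
im[:270,:450]=cv2.resize(a,(450,270));im[:319,450:740]=b;im[330:330+c.shape[0],450:740]=c
d=cv2.resize(P["side"]["frame"][220:410,215:345],(205,300));im[280:580,:205]=d
cv2.imwrite("pics/crop1.png",im[:,:,::-1])
E
python3 a.py
```

```text
lower_blank 2 [0.5866 0.0106 0.0341] -0.24 0.071
sheet 2 [0.5308 0.1795 0.03  ] -0.4 0.083
upper_blank 2 [0.5075 0.35   0.031 ] -0.18 0.078
bed [0.589  0.0076 0.0321] [0.0014 0.0014]
key_grip [ 0.59   -0.1975  0.1416] [0.0005 0.0005]
upper_blank [0.5016 0.3464 0.0271] [0.0067 0.0067]
sheet [0.5339 0.1815 0.025 ] [0.0056 0.0056]
```

View pics/crop1.png

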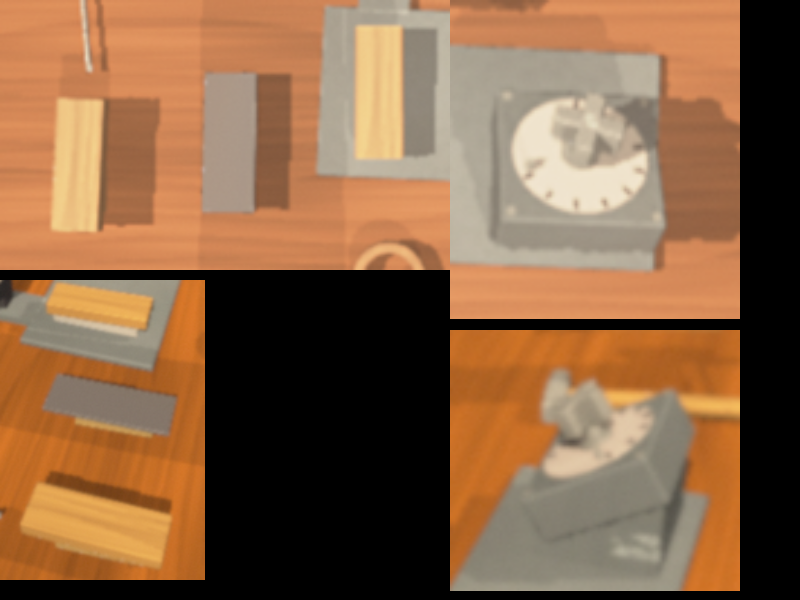

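The crop shows the sheet alone on its rest, and the wooden blank (slightly turned) on the other rest, so the choice stands. The key is a cross above the dial. The tool can only stay vertical, so I'll drive the key with the fingers set in opposite quadrants of the cross. Next I move over the pieces for a wrist view.

```bash
python3 -m creep '[[[0,0,0,0.06,1],[0,0,0,0.06,1],[0,0,0,0.057,1],[-0.09,0.18,0,0,1],[-0.09,0.18,0,0,1],[-0.09,0.18,0,0,1],[-0.09,0.18,0,0,1],[-0.09,0.18,0,0,1]]]'
python3 -m creep '[[[-0.09,0.18,0,0,1],[-0.09,0.18,0,0,1],[-0.09,0.18,0,0,1],[-0.09,0.18,0,0,1],[-0.09,0.18,0,0,1],[-0.09,0.18,0,0,1],[-0.09,0.18,0,0,1],[-0.09,0.18,0,0,1]]]'
python3 -m creep '[[[-0.09,0.18,0,0,1],[-0.09,0.18,0,0,1],[-0.09,0.18,0,0,1],[-0.09,0.18,0,0,1],[-0.09,0.18,0,0,1],[-0.09,0.18,0,0,1],[-0.09,0.18,0,0,1],[0,0,0,0,1]]]'
cat > b.py <<'E'
from h import *
import sys
p=shot("wrist");save(p,sys.argv[1]);print(p["c"].round(3),telemetry.get_obs()["joint_pos"].round(1),telemetry.get_obs()["tool_pos"].round(4),telemetry.get_obs()["orientation"].round(2))
for q in("lower_blank","sheet","upper_blank"):
    print(q,[(np.round(d["uv"]).tolist(),round(d["confidence"],2),d["region"].sum()) for d in nets.masks_of(p,q)[:4]])
E
python3 b.py w1.png
```

```text
clock: 3.12
tool_pos: [0.2754, -0.4675, 0.4046]
orientation: [-180.0, 0.0, 180.0]
force: [1.1, -0.5, 0.6]
opening: 0.0878
gripper_force: 0.0
clock: 3.78
tool_pos: [0.4194, -0.1793, 0.4052]
orientation: [-180.0, 0.1, 180.0]
force: [0.6, 0.4, -0.2]
opening: 0.0879
gripper_force: 0.0
clock: 4.45
tool_pos: [0.5479, 0.0759, 0.4043]
orientation: [180.0, 0.1, -179.8]
force: [-0.1, -1.0, 0.0]
opening: 0.0877
gripper_force: 0.0
[0.474 0.076 0.383] [  28.     9.   -15.1    0.   -66.  -117.9] [0.5465 0.0738 0.404 ] [-1.7999e+02 -2.0000e-02 -1.7982e+02]
lower_blank [([208.0, 215.0], 0.9, np.int64(8350)), ([11.0, 9.0], 0.72, np.int64(391))]
sheet [([394.0, 161.0], 0.61, np.int64(10998)), ([129.0, 190.0], 0.45, np.int64(37269))]
upper_blank [([549.0, 174.0], 0.79, np.int64(2813))]
```

```bash
cat > c.py <<'E'
from h import *
import sys
D={"lower_blank":((.15,.054,.02),(.587,.011,.033)),"sheet":((.16,.06,.006),(.532,.18,.03)),"upper_blank":((.15,.054,.02),(.507,.35,.03))}
def masks(P,q,X0,dims):
    ms=[]
    for p in P:
        uv=proj(p,[X0])[0]
        L=[d for d in nets.masks_of(p,q) if np.hypot(*(np.array(d["uv"])-uv))<35]
        if L:
            m=L[0]["region"]
            if not(m[0].any() or m[-1].any() or m[:,0].any() or m[:,-1].any()): ms.append((p,m))
    return ms
def measure(views,qs):
    P=[shot(v) for v in views]
    for q in qs:
        dims,X0=D[q];ms=masks(P,q,np.array(X0)+[0,0,dims[2]/2],dims)
        x,f=fitbox(ms,[*X0,0.],np.array(dims));print(q,len(ms),"all",x[:3].round(4),np.degrees(x[3]).round(2),round(f,3),end=" | ")
        x,f=fitbox(ms[:1],[*x],np.array(dims));print("first",x[:3].round(4),np.degrees(x[3]).round(2),round(f,3))
    return P
if __name__=="__main__": measure(sys.argv[1].split(","),sys.argv[2].split(","))
E
python3 c.py wrist,top,side lower_blank,sheet
```

```text
lower_blank 3 all [0.5859 0.0079 0.0317] -0.27 0.305 | first [0.5886 0.0049 0.0145] -0.26 0.071
sheet 3 all [0.5314 0.1798 0.0301] -1.05 0.361 | first [0.5316 0.1818 0.0243] -0.91 0.013
```

View pics/w1.png

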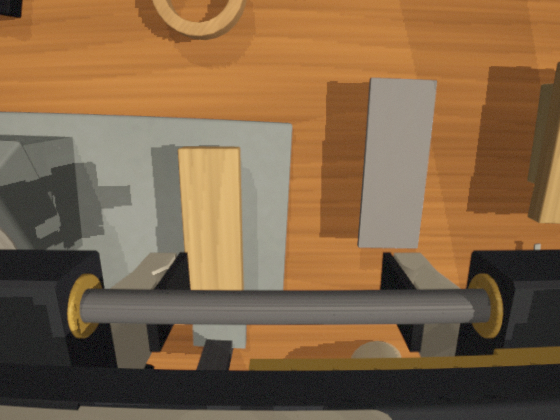

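The wrist view shows the sheet with corners at about (370,80), (435,82), (359,247) and (420,247). The lower blank's near end is at (180–240,149), its far end is hidden by the gripper, and the plate edge is visible. I'll rectify the corners.

```bash
python3 - <<'E'
from h import *
p=shot("wrist");print(p["Rcw"].round(3))
for n,z,uvs in(("sheet",.036,[(370,80),(435,82),(359,247),(420,247)]),("plate",.012,[(0,113),(292,123),(285,300)]),("lower",.052,[(180,149),(240,148),(242.5,285),(188,285)])):
    X=np.array([onz(p,u,z) for u in uvs]);print(n,X[:,:2].round(4).tolist())
g=p["frame"].astype(int)
def edges(row,a,b):
    r=g[row,a:b].sum(1);d=np.diff(r);i=np.argsort(-abs(d))[:5];return [(int(a+k),int(d[k])) for k in sorted(i)]
for r in(170,210,240):print(r,edges(r,165,300),edges(r,340,460))
E
```

```text
[[ 0.     0.962  0.273]
 [ 1.    -0.     0.001]
 [ 0.001  0.273 -0.962]]
sheet [[0.4505, 0.1461], [0.4512, 0.2045], [0.6071, 0.1442], [0.6074, 0.2052]]
plate [[0.4752, -0.213], [0.4891, 0.0781], [0.6786, 0.0714]]
lower [[0.5092, -0.0207], [0.5086, 0.0321], [0.6401, 0.0302], [0.6404, -0.023]]
170 [(185, 88), (243, -49), (244, -65), (294, -75), (295, -53)] [(367, -38), (369, 129), (370, 87), (431, -25), (432, -37)]
210 [(187, 52), (188, 60), (244, -57), (292, -55), (293, -50)] [(364, -25), (366, 141), (367, 61), (427, -32), (447, -23)]
240 [(189, 54), (190, 55), (245, -71), (246, -41), (290, -70)] [(344, 33), (362, -89), (363, 35), (364, 134), (454, -27)]
```

```bash
python3 - <<'E'
from h import *
p=shot("wrist");g=p["frame"].astype(float).sum(2)
g=cv2.GaussianBlur(g,(1,5),0) if False else cv2.blur(g,(1,3))
def ed(row,a,b):
    d=abs(np.diff(g[row,a:b]));k=np.where(d>.4*d.max(),d,0);return a+.5+(k*np.arange(len(k))).sum()/k.sum()
for n,z,ab in(("sheetL",.036,(350,380)),("sheetR",.036,(412,442)),("lowL",.052,(172,200)),("lowR",.052,(232,255)),("plateR",.012,(280,302))):
    U=[];X=[]
    for r in range(165,241,5):
        u=ed(r,*ab);U.append(u);X.append(onz(p,(u,r),z)[:2])
    X=np.array(X);c=np.polyfit(X[:,0]-.55,X[:,1],1);e=X[:,1]-np.polyval(c,X[:,0]-.55)
    ok=abs(e)<2*np.median(abs(e))+1e-4;c=np.polyfit(X[ok,0]-.55,X[ok,1],1);print(n,"y@x=.55",c[1].round(4),"yaw",np.degrees(np.arctan(c[0])).round(2),"res",abs(e[ok]).max().round(4))
# colour profile for side face
print(p["frame"][200,236:256].tolist())
E
```

```text
sheetL y@x=.55 0.1499 yaw -1.06 res 0.0002
sheetR y@x=.55 0.2093 yaw -1.08 res 0.0004
lowL y@x=.55 -0.0172 yaw -0.16 res 0.0002
lowR y@x=.55 0.0355 yaw -0.3 res 0.0004
plateR y@x=.55 0.0804 yaw -2.8 res 0.0003
[[219, 180, 116], [220, 182, 118], [218, 181, 116], [217, 179, 114], [216, 179, 117], [214, 176, 112], [215, 178, 115], [217, 180, 116], [217, 180, 117], [192, 154, 98], [170, 137, 90], [158, 142, 116], [152, 148, 134], [149, 150, 139], [150, 151, 140], [148, 148, 137], [152, 153, 140], [151, 150, 138], [151, 151, 138], [148, 147, 136]]
```

```bash
python3 -m creep '[[[0.03,0.177,0,0.014,1],[0.03,0.177,0,0,1],[0.023,0.177,0,0,1],[0,0,0.2,0,1],[0,0,0.2,0,1],[0,0,0.2,0,1],[0,0,0.2,0,1],[0,0,0,0,1]]]'; python3 - <<'E'
from h import *
o=telemetry.get_obs();print(o["tool_pos"],o["orientation"],o["joint_pos"])
E
```

```text
clock: 5.87
tool_pos: [0.5275, 0.1757, 0.2375]
orientation: [-179.6, -0.6, 178.6]
force: [-1.6, -0.5, -0.3]
opening: 0.0878
gripper_force: 0.0
[0.52752055 0.17569507 0.23750312] [-179.63475353   -0.58752089  178.64685818] [  38.56284275   19.23247957  -25.98816889   -0.13585505  -45.46441649
 -129.81825071]
```

```bash
python3 -m creep '[[[0,0.01,0.13,0,1],[0,0,0.13,0,1],[0,0,0,0,1],[0,0,0,0,1]]]'; python3 - <<'E'
from h import *
o=telemetry.get_obs();print(o["tool_pos"],o["orientation"],o["force"])
E
```

```text
clock: 6.2
tool_pos: [0.5306, 0.1793, 0.1935]
orientation: [-179.9, -0.0, 178.7]
force: [0.1, 0.1, 1.1]
opening: 0.0877
gripper_force: 0.0
[0.53062929 0.1793262  0.19352938] [-1.79932323e+02 -4.96960286e-02  1.78744734e+02] [0.14889949 0.08723562 1.05343881]
```

```bash
python3 -m creep '[[[0,0,0,0,0.5],[0,0,0,0,0.5],[0,0,0,0,0.5],[0,0,0,0,0.5],[0,0,0,0,0.5],[0,0,0,0,0.5]]]'; python3 -m creep '[[[0,0,-0.05,0,0.5],[0,0,-0.15,0,0.5],[0,0,-0.2,0,0.5],[0,0,-0.2,0,0.5],[0,0,0,0,0.5],[0,0,0,0,0.5]]]';python3 - <<'E'
from h import *
o=telemetry.get_obs();print(o["tool_pos"],o["orientation"],o["force"])
E
```

```text
clock: 6.7
tool_pos: [0.5305, 0.1794, 0.1936]
orientation: [180.0, 0.1, 178.7]
force: [-1.4, -0.2, 6.6]
opening: 0.0593
gripper_force: 30.0
clock: 7.2
tool_pos: [0.5307, 0.1795, 0.3162]
orientation: [179.8, 0.3, 178.7]
force: [0.6, 0.6, -1.4]
opening: 0.059
gripper_force: 30.0
[0.53074297 0.17954654 0.3161956 ] [179.79092133   0.2729606  178.7374553 ] [ 0.55786738  0.60342792 -1.39400465]
```

```bash
python3 -m creep '[[[-0.055,-0.17,0,-0.004,0.5],[-0.055,-0.17,0,-0.004,0.5],[-0.055,-0.17,0,-0.004,0.5],[-0.055,-0.17,0,0,0.5],[-0.055,-0.172,0,0,0.5],[0,0,0.2,0,0.5],[0,0,0.2,0,0.5],[0,0,0,0,0.5]]]';python3 -m creep '[[[0,0,0,0,0.5],[0,0,0,0,0.5]]]'; python3 - <<'E'
from h import *
o=telemetry.get_obs();print(o["tool_pos"],o["orientation"],o["force"])
p=shot("side");s=shot("wrist")
im=np.vstack([cv2.resize(p["frame"][190:290,200:360],(720,300),interpolation=cv2.INTER_CUBIC),cv2.resize(s["frame"][60:420],(480,300))[:, :].repeat(1,1) if False else cv2.copyMakeBorder(cv2.resize(s["frame"],(400,300)),0,0,0,320,cv2.BORDER_CONSTANT)])
cv2.imwrite("pics/place1.png",im[:,:,::-1])
E
```

```text
clock: 7.87
tool_pos: [0.5798, 0.0064, 0.225]
orientation: [-179.9, -0.7, 179.6]
force: [-1.2, 0.2, -0.5]
opening: 0.0594
gripper_force: 30.0
clock: 8.03
tool_pos: [0.584, 0.0086, 0.2338]
orientation: [-180.0, 0.0, 179.9]
force: [0.4, 0.5, -0.1]
opening: 0.0595
gripper_force: 30.0
[0.58399124 0.00863523 0.23380889] [-1.79963953e+02  7.98814128e-03  1.79872547e+02] [ 0.44206784  0.47895425 -0.14739274]
```

View pics/place1.png

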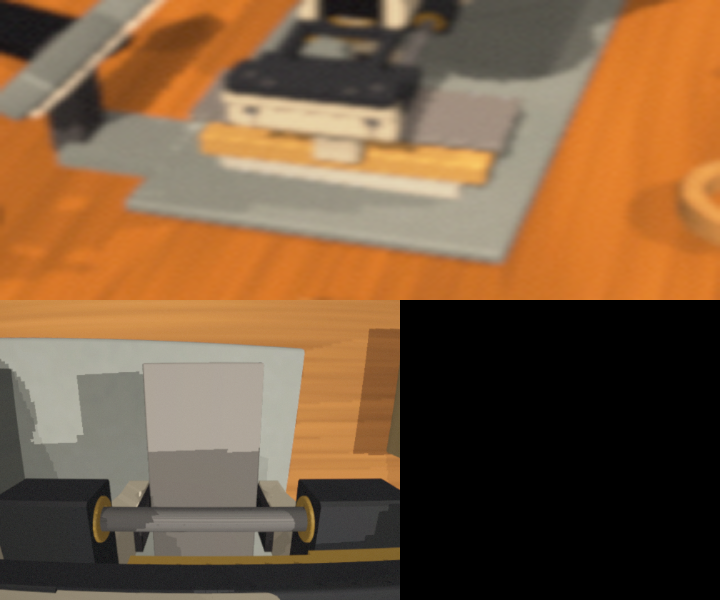

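```bash
python3 - <<'E'
from h import *
s=shot("wrist");g=cv2.blur(s["frame"].astype(float).sum(2),(5,1))
for u in(215,240,280,320,350):
    d=np.abs(np.diff(g[70:110,u]));print(u,70.5+d.argmax(),onz(s,(u,70.5+d.argmax()),.0763).round(4))
g=cv2.blur(s["frame"].astype(float).sum(2),(1,3))
for r in(110,150,180):
    for a,b in((190,220),(350,380)):
        d=np.abs(np.diff(g[r,a:b]));print(r,a+.5+d.argmax(),onz(s,(a+.5+d.argmax(),r),.0763).round(4))
E
python3 -m creep '[[[0,0,0.03,0,0.5],[0,0,0.03,0,0.5],[0,0,0.02,0,0.5],[0,0,0,0,0.5],[0,0,0,0,0.5]]]'
```

```text
215 87.5 [ 0.5054 -0.0147  0.0763]
240 87.5 [ 0.5055 -0.0059  0.0763]
280 87.5 [0.5056 0.008  0.0763]
320 86.5 [0.5052 0.0219 0.0763]
350 86.5 [0.5052 0.0323 0.0763]
110 201.5 [ 0.513  -0.0198  0.0763]
110 369.5 [0.5131 0.0396 0.0763]
150 203.5 [ 0.5272 -0.0198  0.0763]
150 366.5 [0.5273 0.0392 0.0763]
180 205.5 [ 0.5382 -0.0197  0.0763]
180 365.5 [0.5383 0.0394 0.0763]
clock: 8.6
tool_pos: [0.5833, 0.0083, 0.2163]
orientation: [-180.0, -0.0, 179.8]
force: [-0.4, -1.0, 0.5]
opening: 0.0595
gripper_force: 30.0
```

```bash
for i in 1; do python3 -m creep '[[[0,0,0.005,0,0.5],[0,0,0,0,0.5]]]'; python3 -m creep '[[[0,0,0.005,0,0.5],[0,0,0,0,0.5]]]';python3 -m creep '[[[0,0,0.005,0,0.5],[0,0,0,0,0.5]]]'; done | grep -E "tool|force:"
```

```text
tool_pos: [0.5835, 0.0082, 0.2157]
force: [0.2, 0.1, -0.6]
gripper_force: 30.0
tool_pos: [0.5835, 0.0082, 0.2156]
force: [-3.3, 0.1, 7.6]
gripper_force: 30.0
tool_pos: [0.5834, 0.0082, 0.2155]
force: [-5.5, 0.6, 16.3]
gripper_force: 30.0
```

```bash
python3 -m creep '[[[0,0,-0.007,0,1],[0,0,0,0,1],[0,0,0,0,1],[0,0,0,0,1],[0,0,-0.1,0,1],[0,0,-0.2,0,1],[0,0,-0.2,0,1],[0,0,-0.2,0,1]]]'; python3 -m creep '[[[0.03,0.16,-0.1,0,1],[0.03,0.18,-0.08,0,1],[0.03,0.19,0,0,1],[0.03,0.19,0,0,1],[0.03,0.19,0,0,1],[0.03,0.19,0,0,1],[0.03,0.19,0,0,1],[0.03,0.19,0,0,1]]]'; python3 -m creep '[[[0.02,0.13,0,0,1],[0,0,0,0,1],[0,0,0,0,1]]]'; python3 - <<'E'
from h import *
p=shot("wrist");t=shot("top");save(p,"w2.png");o=telemetry.get_obs();print(o["joint_pos"].round(1))
m=[d for d in nets.masks_of(p,"upper_blank")];print([(np.round(d["uv"]),d["confidence"],d["region"].sum()) for d in m])
print(proj(p,boxpts([.5066,.349,.03,-.05],np.array([.15,.054,.02]))).round(0).tolist())
im=np.hstack([p["frame"],np.vstack([cv2.resize(t["frame"][160:280,180:300],(240,240)),np.zeros((180,240,3),np.uint8)])])
cv2.imwrite("pics/w2.png",im[:,:,::-1])
E
```

```text
clock: 9.77
tool_pos: [0.5832, 0.0081, 0.3561]
orientation: [-180.0, -0.1, 179.8]
force: [1.7, 0.6, -1.0]
opening: 0.0875
gripper_force: 0.0
clock: 10.43
tool_pos: [0.5357, 0.3062, 0.3909]
orientation: [-180.0, -0.0, 179.8]
force: [0.9, -0.7, 0.3]
opening: 0.0875
gripper_force: 0.0
clock: 10.68
tool_pos: [0.532, 0.332, 0.3901]
orientation: [-179.9, -0.1, 179.9]
force: [0.8, 0.0, -0.5]
opening: 0.0877
gripper_force: 0.0
[  49.6   16.6   -6.9   -0.   -66.6 -139.8]
[(array([303., 157.]), 0.72, np.int64(11249)), (array([127., 174.]), 0.4, np.int64(4628))]
[[277.0, 71.0], [277.0, 69.0], [340.0, 74.0], [344.0, 72.0], [270.0, 237.0], [269.0, 245.0], [327.0, 240.0], [329.0, 248.0]]
```

View pics/w2.png

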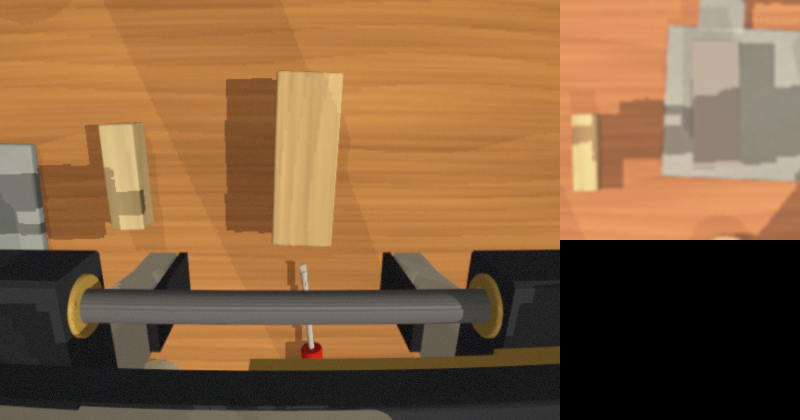

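The wrist view shows the blank at rows 72–246, columns 274–342, with the empty sheet rest at (125,175). In the top inset the sheet covers the lower blank. Next I take precise edges of the blank and check the sheet.

```bash
python3 - <<'E'
from h import *
p=shot("wrist");m=[d for d in nets.masks_of(p,"upper_blank") if abs(d["uv"][0]-303)<30][0]["region"]
for z in(.028,.03,.032):
    x,f=fitbox([(p,m)],[.507,.349,z,-.03],np.array([.15,.054,.02]));print(x[:3].round(4),np.degrees(x[3]).round(2),round(f,4))
G=p["frame"].astype(float).sum(2)
g=cv2.blur(G,(1,3))
for a,b in((260,290),(322,352)):
    X=[]
    for r in range(90,236,5):
        d=np.abs(np.diff(g[r,a:b]));X.append(onz(p,(a+.5+d.argmax(),r),.05)[:2])
    X=np.array(X);k=np.polyfit(X[:,0]-.507,X[:,1],1)
    for _ in range(3):
        e=abs(X[:,1]-np.polyval(k,X[:,0]-.507));X=X[e<=max(np.median(e)*2.5,.0005)];k=np.polyfit(X[:,0]-.507,X[:,1],1)
    print("side y",k[1].round(4),np.degrees(k[0]).round(2),len(X))
g=cv2.blur(G,(5,1))
for a,b in((60,85),(230,260)):
    print("end x",[onz(p,(u,a+.5+np.abs(np.diff(g[a:b,u])).argmax()),.05)[0].round(4) for u in(285,295,305,315,325)])
t=shot("top");L=nets.masks_of(t,"sheet");print([(np.round(d["uv"]),d["confidence"],d["region"].sum()) for d in L])
x,f=fitbox([(t,L[0]["region"])],[.586,.009,.052,0],np.array([.16,.06,.006]));print("sheet",x.round(4),f)
E
```

```text
[0.5073 0.3499 0.0231] -2.29 0.0132
[0.5072 0.3499 0.0231] -2.33 0.0132
[0.5073 0.3499 0.023 ] -2.3 0.0134
side y 0.3238 -2.1 29
side y 0.3761 -2.3 30
end x [np.float64(0.4316), np.float64(0.4324), np.float64(0.4324), np.float64(0.4324), np.float64(0.4332)]
end x [np.float64(0.5798), np.float64(0.5798), np.float64(0.5799), np.float64(0.5809), np.float64(0.5809)]
[(array([258., 211.]), 0.96, np.int64(1510))]
sheet [ 0.5826  0.0111  0.0421 -0.0048] 0.014454664914586024
```

```bash
python3 -m creep '[[[0.0635,0.045,0,0.012,1],[0.064,0.045,0,0.012,1],[0,0,0.2,0,1],[0,0,0.2,0,1],[0,0,0.2,0,1],[0,0,0.15,0,1],[0,0,0,0,1],[0,0,0,0,1]]]'; python3 - <<'E'
from h import *
o=telemetry.get_obs();print(o["tool_pos"],o["orientation"],o["force"])
E
```

```text
clock: 11.7
tool_pos: [0.5074, 0.3481, 0.2403]
orientation: [-179.8, -0.1, 177.6]
force: [0.7, 0.6, 0.9]
opening: 0.0871
gripper_force: 0.0
[0.50739463 0.34811827 0.24033898] [-1.79833631e+02 -9.21660855e-02  1.77624265e+02] [0.67212067 0.58680038 0.87061125]
```

```bash
python3 -m creep '[[[0,0.008,0.1,0,1],[0,0,0.045,0,1],[0,0,0,0,1],[0,0,0,0,1],[0,0,0,0,1]]]';  python3 -m creep '[[[0,0,0,0,0.4],[0,0,0,0,0.4],[0,0,0,0,0.4],[0,0,0,0,0.4],[0,0,0,0,0.4],[0,0,0,0,0.4]]]'
```

```text
clock: 12.12
tool_pos: [0.5078, 0.3507, 0.2138]
orientation: [179.9, 0.1, 177.7]
force: [0.8, -0.6, 0.6]
opening: 0.0875
gripper_force: 0.0
clock: 12.62
tool_pos: [0.5073, 0.3503, 0.2121]
orientation: [-180.0, -0.0, 177.6]
force: [-1.3, 1.3, 1.7]
opening: 0.0537
gripper_force: 30.0
```

```bash
python3 -m creep '[[[0,0,-0.05,0,0.4],[0,0,-0.15,0,0.4],[0,0,-0.2,0,0.4],[0,0,-0.05,0,0.4],[-0.044,-0.15,0,-0.006,0.4],[-0.044,-0.18,0,-0.006,0.4],[-0.044,-0.19,0,-0.006,0.4],[-0.044,-0.19,0,-0.006,0.4]]]'; python3 -m creep '[[[-0.044,-0.19,0,0,0.4],[-0.044,-0.19,0,0,0.4],[-0.044,-0.19,0,0,0.4],[-0.044,-0.19,0,0,0.4],[-0.043,-0.18,0,0,0.4],[0,-0.055,0,0,0.4],[0,0,0,0,0.4],[0,0,0,0,0.4]]]'; python3 - <<'E'
from h import *
o=telemetry.get_obs();print(o["tool_pos"],o["orientation"],o["force"])
E
```

```text
clock: 13.28
tool_pos: [0.5386, 0.2062, 0.3029]
orientation: [180.0, 0.0, 179.9]
force: [0.9, 0.1, -1.2]
opening: 0.0542
gripper_force: 30.0
clock: 13.95
tool_pos: [0.5819, 0.0076, 0.3025]
orientation: [180.0, 0.0, 179.7]
force: [0.1, 0.8, -0.4]
opening: 0.0539
gripper_force: 30.0
[0.58185976 0.00760199 0.30248317] [1.79986056e+02 1.93677004e-02 1.79693595e+02] [ 0.05668034  0.75720751 -0.39575987]
```

```bash
python3 -m creep '[[[-0.02,0.007,0.1,0,0.4],[0,0,0.1,0,0.4],[0,0,0.05,0,0.4],[0,0,0,0,0.4],[0,0,0,0,0.4]]]'; python3 - <<'E'
from h import *
o=telemetry.get_obs();print(o["tool_pos"],o["orientation"])
s=shot("wrist");zt=o["tool_pos"][2]-.1821+.02;G=s["frame"].astype(float).sum(2)
save(s,"w3.png",(130,40,430,265),2.6)
g=cv2.blur(G,(5,1))
print(zt,[(u,(50.5+np.abs(np.diff(g[50:140,u])).argsort()[-4:]).tolist()) for u in(240,280,320)])
print("pred blank",proj(s,boxpts([.5855,.0095,zt-.02,0],np.array([.15,.054,.02])))[:4].round(0).tolist(),"pred sheet",proj(s,boxpts([.585,.0095,.052,0],np.array([.16,.06,.006])))[:4].round(0).tolist())
E
```

```text
clock: 14.37
tool_pos: [0.5859, 0.0106, 0.2521]
orientation: [-180.0, -0.1, 179.9]
force: [0.2, -0.5, -1.4]
opening: 0.0533
gripper_force: 30.0
[0.58590219 0.01055184 0.25206468] [-1.79966595e+02 -5.43493226e-02  1.79889497e+02]
0.08996467683742872 [(240, [59.5, 100.5, 85.5, 60.5]), (280, [100.5, 85.5, 98.5, 61.5]), (320, [98.5, 100.5, 63.5, 85.5])]
pred blank [[216.0, 101.0], [206.0, 100.0], [347.0, 100.0], [356.0, 100.0]] pred sheet [[215.0, 89.0], [213.0, 88.0], [348.0, 88.0], [350.0, 88.0]]
```

View pics/w3.png

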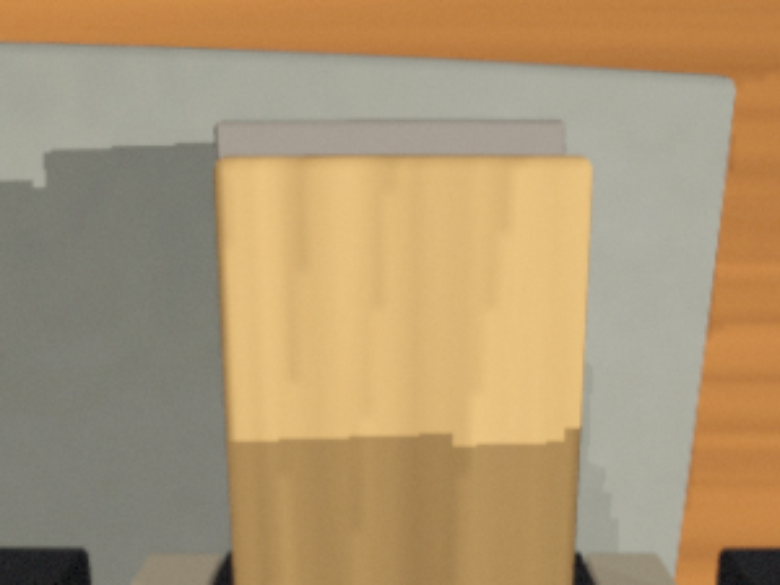

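```bash
python3 -m creep '[[[0.003,-0.01,0.02,0,0.4],[0,0,0.02,0,0.4],[0,0,0.005,0,0.4],[0,0,0,0,0.4],[0,0,0,0,0.4]]]';python3 -m creep '[[[0,0,0.005,0,0.4],[0,0,0,0,0.4]]]'; python3 -m creep '[[[0,0,0.005,0,0.4],[0,0,0,0,0.4]]]'; python3 -m creep '[[[0,0,0.005,0,0.4],[0,0,0,0,0.4]]]'
```

```text
clock: 14.83
tool_pos: [0.5854, 0.0076, 0.2432]
orientation: [-180.0, 0.0, 179.8]
force: [0.8, 0.0, -1.2]
opening: 0.0537
gripper_force: 30.0
clock: 15.0
tool_pos: [0.5853, 0.0076, 0.2421]
orientation: [180.0, 0.0, 179.8]
force: [-0.4, 0.4, -1.3]
opening: 0.0536
gripper_force: 30.0
clock: 15.17
tool_pos: [0.5853, 0.0077, 0.2409]
orientation: [180.0, -0.0, 179.8]
force: [0.1, -0.4, -0.9]
opening: 0.0538
gripper_force: 30.0
clock: 15.33
tool_pos: [0.5854, 0.0077, 0.2401]
orientation: [-180.0, 0.0, 179.8]
force: [0.3, -0.3, -0.5]
opening: 0.054
gripper_force: 30.0
```

```bash
python3 -m creep '[[[0,0.003,0.004,0,0.4],[0,0,0,0,0.4]]]'; python3 -m creep '[[[0,0,0.004,0,0.4],[0,0,0,0,0.4]]]'; python3 -m creep '[[[0,0,0.004,0,0.4],[0,0,0,0,0.4]]]'
```

```text
clock: 15.5
tool_pos: [0.5854, 0.0079, 0.2401]
orientation: [-180.0, 0.0, 179.8]
force: [-1.1, -2.7, 6.1]
opening: 0.0538
gripper_force: 30.0
clock: 15.67
tool_pos: [0.5854, 0.0079, 0.2401]
orientation: [-180.0, 0.0, 179.8]
force: [-4.9, -2.8, 13.0]
opening: 0.0535
gripper_force: 30.0
clock: 15.83
tool_pos: [0.5853, 0.0079, 0.24]
orientation: [-180.0, 0.1, 179.8]
force: [-6.9, -2.3, 20.1]
opening: 0.0539
gripper_force: 30.0
```

```bash
python3 -m creep '[[[0,0,-0.01,0,1],[0,0,0,0,1],[0,0,0,0,1],[0,0,0,0,1],[0,0,-0.1,0,1],[0,0,-0.2,0,1],[0,0,-0.2,0,1],[0,0,-0.2,0,1]]]'; python3 -m creep '[[[-0.03,-0.165,-0.1,0,1],[-0.03,-0.165,-0.1,0,1],[-0.03,-0.165,0,0,1],[-0.03,-0.165,0,0,1],[-0.03,-0.165,0,0,1],[-0.025,-0.165,0,0,1],[0,0,0,0,1],[0,0,0,0,1]]]'; python3 - <<'E'
from h import *
o=telemetry.get_obs();print(o["joint_pos"].round(1))
w=shot("wrist");s=shot("side");t=shot("top")
for n,p in(("w",w),("s",s),("t",t)): print(n,[(np.round(d["uv"]).tolist(),round(d["confidence"],2)) for d in nets.landmark_of(p,"key_grip")[:3]])
im=np.zeros((600,800,3),np.uint8);im[:420,:560]=w["frame"]
im[:240,560:]=cv2.resize(s["frame"][130:250,230:350],(240,240));im[420:,:270]=cv2.resize(s["frame"][205:285,225:345],(270,180))
im[240:480,560:]=cv2.resize(t["frame"][150:270,220:340],(240,240))
cv2.imwrite("pics/key1.png",im[:,:,::-1])
E
```

```text
clock: 16.5
tool_pos: [0.5851, 0.0082, 0.3806]
orientation: [-180.0, -0.1, 179.8]
force: [1.3, -0.3, -0.0]
opening: 0.0874
gripper_force: 0.0
clock: 17.17
tool_pos: [0.6197, -0.1916, 0.4185]
orientation: [180.0, -0.1, 179.6]
force: [0.5, -0.0, -0.9]
opening: 0.088
gripper_force: 0.0
[  0.   17.7  -1.7  -0.  -70.7 -90.4]
w [([269.0, 173.0], 0.71)]
s [([175.0, 286.0], 0.66), ([294.0, 158.0], 0.6)]
t [([349.0, 205.0], 0.81)]
```

View pics/key1.png

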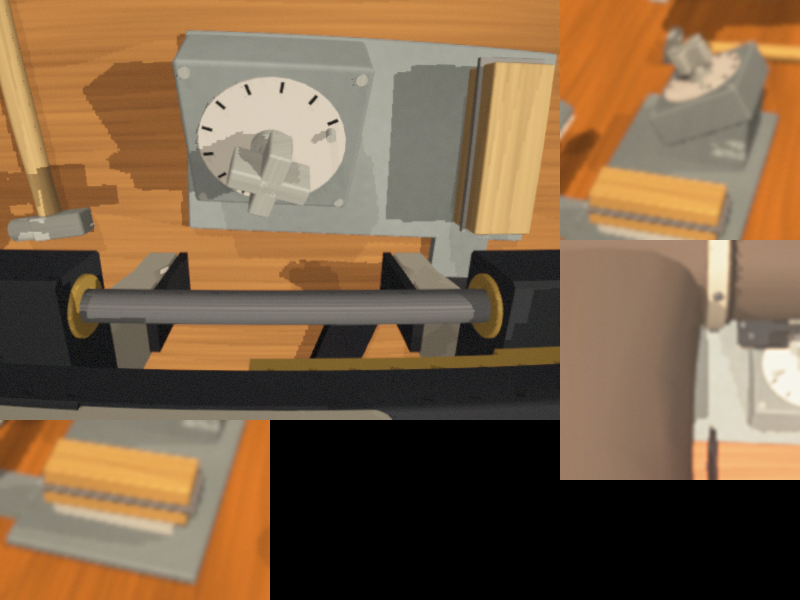

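The stack looks square in the side crops. In the wrist view the key's cross is centred near (269,175). One arm runs roughly downhill to (262,212), about 10° clockwise of straight down, and its neighbours end at (310,188) and (230,167). A mark near (328,128) seems to be the last dial tick, the stop.

With a vertical tool I'll hold one arm end by its sides and crank it around. First I turn the wrist anticlockwise for range and a better view.

```bash
for i in 1 2 3; do :; done
python3 -m creep '[[[0,0,0,-0.078,1],[0,0,0,-0.078,1],[0,0,0,-0.078,1],[0,0,0,-0.078,1],[0,0,0,-0.078,1],[0,0,0,-0.078,1],[0,0,0,-0.078,1],[0,0,0,-0.078,1]]]'
python3 -m creep '[[[0,0,0,-0.078,1],[0,0,0,-0.078,1],[0,0,0,-0.078,1],[0,0,0,-0.078,1],[0,0,0,-0.078,1],[0,0,0,-0.078,1],[0,0,0,-0.078,1],[0,0,0,-0.078,1]]]'
python3 -m creep '[[[0,0,0,-0.078,1],[0,0,0,-0.078,1],[0,0,0,-0.078,1],[0,0,0,-0.078,1],[0,0,0,-0.078,1],[0,0,0,-0.078,1],[0,0,0,-0.078,1],[0,0,0,-0.078,1]]]'
python3 -m creep '[[[-0.1,0,0,0,1],[-0.1,0,0,0,1],[0,0,0,0,1]]]'
python3 - <<'E'
from h import *
o=telemetry.get_obs();print(o["joint_pos"].round(1))
w=shot("wrist");s=shot("side")
for n,p in(("w",w),("s",s)): print(n,[(np.round(d["uv"]).tolist(),round(d["confidence"],2)) for d in nets.landmark_of(p,"key_grip")[:3]])
np.save("w.npy",{k:w[k] for k in w},allow_pickle=True)
print(proj(w,[[.59,-.1975,.1416]]))
save(w,"key2.png",None,1.4)
E
```

```text
clock: 18.13
tool_pos: [0.6197, -0.1889, 0.4199]
orientation: [-180.0, 0.0, -123.6]
force: [-0.5, -0.3, 0.1]
opening: 0.0876
gripper_force: 0.0
clock: 18.8
tool_pos: [0.6197, -0.1889, 0.4199]
orientation: [-180.0, -0.0, -67.4]
force: [-1.2, -0.1, -0.3]
opening: 0.0876
gripper_force: 0.0
clock: 19.47
tool_pos: [0.6197, -0.1889, 0.4199]
orientation: [-180.0, -0.0, -11.3]
force: [-0.2, 0.1, -0.1]
opening: 0.0876
gripper_force: 0.0
clock: 19.72
tool_pos: [0.5781, -0.1805, 0.4203]
orientation: [-180.0, 0.0, -11.6]
force: [-0.3, 0.0, -0.2]
opening: 0.0876
gripper_force: 0.0
[  1.1  13.5  -7.1  -0.  -69.4  77.3]
w [([314.0, 183.0], 0.95)]
s [([295.0, 156.0], 0.74), ([281.0, 233.0], 0.36)]
[[306.04725723 190.73198003]]
```

View pics/key2.png

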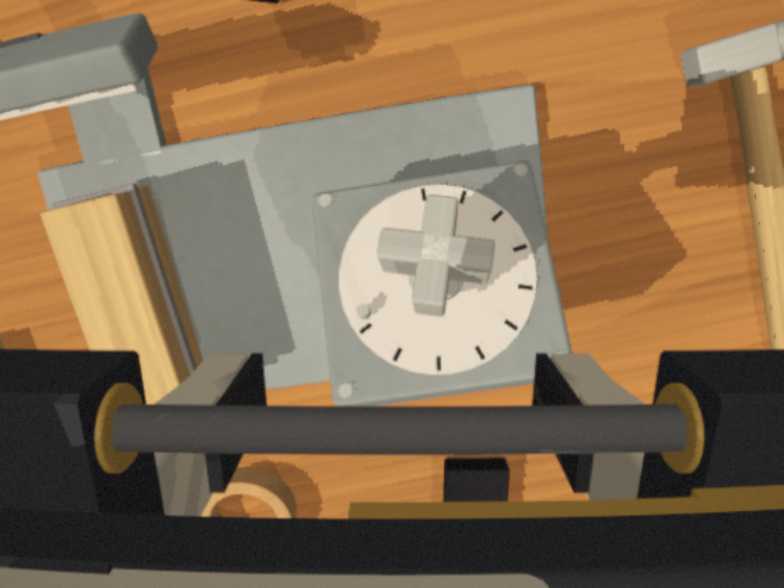

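The near-perpendicular view shows the cross centred at about (436,250) of the 1.4x picture. The dial ticks run clockwise from (423,194), which is zero and downhill, to (365,328), with a stop peg at (364,310). I'll fit the cross model to the masks.

```bash
cat > k.py <<'E'
from h import *
def axes(th,yaw):
    S=R.from_euler('z',yaw).as_matrix();n=S@[.5,0,3**.5/2];d=S@[3**.5/2,0,-.5];e=S@[0,1,0]
    return n,np.cos(th)*d-np.sin(th)*e,np.sin(th)*d+np.cos(th)*e   # th cw from downhill
def boxes(c,th,yaw):
    n,a,b=axes(th,yaw);out=[]
    for u,v in((a,b),(b,a)):
        out.append(np.array([c+i*.028*u+j*.008*v+k*n for i in(-1,1) for j in(-1,1) for k in(-.016,.012)]))
    return out
def fit(ms,c0,th0,yaw):
    def cost(x):
        t=0
        for p,m in ms:
            im=np.zeros(m.shape,np.uint8)
            for B in boxes(x[:3],x[3],yaw): cv2.fillConvexPoly(im,np.round(cv2.convexHull(proj(p,B).astype(np.float32))*256).astype(np.int32),1,cv2.LINE_8,8)
            i=im.astype(bool);t+=1-(i&m).sum()/(i|m).sum()
        return t
    best=None
    for dt in(-.4,-.2,0,.2,.4):
        y0=np.r_[c0,th0+dt];sim=np.vstack([y0]+[y0+d for d in np.diag([.006,.006,.006,.15])])
        r=minimize(cost,y0,method="Nelder-Mead",options=dict(initial_simplex=sim,xatol=1e-5,fatol=1e-5))
        if best is None or r.fun<best.fun:best=r
    return best.x,best.fun/len(ms)
if __name__=="__main__":
    w=shot("wrist");s=shot("side");yaw=np.radians(-2.5)
    for q in("key","key_grip"):
        ms=[]
        for p,u in((w,(312,180)),(s,(295,157))):
            L=[d for d in nets.masks_of(p,q) if np.hypot(*(np.array(d["uv"])-u))<25]
            print(q,[(np.round(d["uv"]).tolist(),int(d["region"].sum())) for d in L])
            if L: ms.append((p,L[0]["region"]))
        if ms:
            for k in(ms,ms[:1]):
                x,f=fit(k,[.59,-.1975,.1416],0.1,yaw);print(x.round(4),np.degrees(x[3]).round(1),round(f,3))
    X,e=tri([(w,nets.landmark_of(w,"key_grip")[0]["uv"]),(s,nets.landmark_of(s,"key_grip")[0]["uv"])]);print(X,e)
E
python3 k.py
```

```text
key [([309.0, 189.0], 4036)]
key [([295.0, 158.0], 333)]
[ 0.5943 -0.202   0.1364  0.291 ] 16.7 0.168
[ 0.5923 -0.2019  0.1299  0.2874] 16.5 0.062
key_grip [([310.0, 187.0], 4021)]
key_grip [([296.0, 160.0], 346)]
[ 0.5937 -0.2019  0.1361  0.3077] 17.6 0.155
[ 0.5926 -0.2022  0.1319  0.2741] 15.7 0.059
[ 0.59625111 -0.19973749  0.13574884] [np.float64(0.0018270139139525854), np.float64(0.0018270139139526023)]
```

```bash
python3 -m creep '[[[0,0,0,0.055,1],[0,0,0,0.054,1],[0.08,0.023,0,0,1],[0.08,0.023,0,0,1],[0.08,0.022,0.1,0,1],[0,0,0.2,0,1],[0,0,0.1,0,1],[0,0,0,0,1]]]'; python3 -m creep '[[[0,0,0,0,1],[0,0,0,0,1]]]'; python3 - <<'E'
from h import *
o=telemetry.get_obs();Rt,t=tool(o);print(o["joint_pos"].round(1),"tool shift left",(Rt.T@(np.array([.6177,-.2107,.283])-t)/.2).round(3))
E
```

```text
clock: 20.98
tool_pos: [0.6187, -0.2119, 0.3338]
orientation: [179.9, 0.5, -21.6]
force: [-1.3, 0.6, -2.0]
opening: 0.0876
gripper_force: 0.0
clock: 21.15
tool_pos: [0.6209, -0.2121, 0.3415]
orientation: [180.0, -0.1, -21.5]
force: [-0.2, -0.1, 0.7]
opening: 0.0878
gripper_force: 0.0
[ -1.9  21.2  -6.9   0.1 -61.8  70.3] tool shift left [-0.018 -0.001  0.292]
```

```bash
python3 -m creep '[[[-0.012,0,0.1,0,1],[0,0,0.1,0,1],[0,0,0.09,0,1],[0,0,0,0,1],[0,0,0,0,1]]]'; python3 -m creep '[[[0,0,0,0,0],[0,0,0,0,0],[0,0,0,0,0],[0,0,0,0,0],[0,0,0,0,0],[0,0,0,0,0],[0,0,0,0,0],[0,0,0,0,0]]]'; python3 - <<'E'
from h import *
o=telemetry.get_obs();print(o["moment"].round(2))
w=shot("side");save(w,"k3.png",(230,100,350,190),6)
E
```

```text
clock: 21.57
tool_pos: [0.6184, -0.2111, 0.2832]
orientation: [180.0, -0.1, -21.5]
force: [0.6, 0.2, 0.6]
opening: 0.0874
gripper_force: 0.0
clock: 22.23
tool_pos: [0.6178, -0.2114, 0.2817]
orientation: [180.0, 0.0, -21.5]
force: [1.6, -4.8, -0.5]
opening: 0.0397
gripper_force: 2.0
[-1.13 -0.75  0.15]
```

View pics/k3.png

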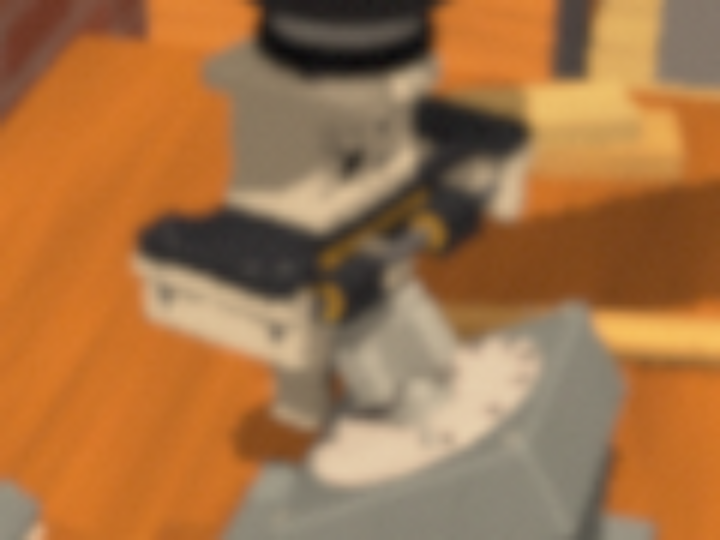

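The gripper is around the downhill arm. The near finger stands beside it and the fingers are still closing.

```bash
python3 -m creep '[[[0,0,0,0,0],[0,0,0,0,0],[0,0,0,0,0],[0,0,0,0,0],[0,0,0,0,0],[0,0,0,0,0]]]'; python3 - <<'E'
from h import *
o=telemetry.get_obs();print(o["moment"].round(2),o["tool_pos"],o["opening"])
E
```

```text
clock: 22.78
tool_pos: [0.6183, -0.2115, 0.282]
orientation: [180.0, -0.1, -21.5]
force: [2.5, -5.4, 0.1]
opening: 0.0177
gripper_force: 30.5
[-2.15 -0.56  0.22] [ 0.61827904 -0.21145804  0.28197843] 0.017742508382019902
```

```bash
cat > orb.py <<'E'
from k import *
import sys,json
th0,step,n,Rr=float(sys.argv[1]),float(sys.argv[2]),int(sys.argv[3]),.029
yaw=np.radians(-2.5);_,a0,_=axes(np.radians(th0),yaw)
phi=np.degrees(np.arctan2(a0[1],a0[0]));p=Rr*a0.copy();psi=phi
rows=[]
for i in range(1,n+1):
    _,a,_=axes(np.radians(th0+step*i),yaw)
    f=np.degrees(np.arctan2(a[1],a[0]));f=psi-((psi-f)%360)
    T=R.from_euler('xyz',[180,0,psi],degrees=True).as_matrix()
    s=np.round(T.T@(Rr*a-p)/.2,3);sp=round((psi-f)/90,3)
    p=p+T@s*.2;psi-=sp*90;rows.append([*s.tolist(),sp,0])
for i in range(0,n,8): print("th",th0+step*min(i+8,n),json.dumps([rows[i:i+8]]).replace(" ",""))
E
python3 orb.py 16.5 4.5 48
```

```text
th 52.5 [[[0.0,0.011,-0.002,0.056,0],[0.001,0.011,-0.002,0.055,0],[0.001,0.011,-0.003,0.054,0],[0.001,0.011,-0.003,0.052,0],[0.001,0.011,-0.003,0.052,0],[0.001,0.011,-0.004,0.05,0],[0.001,0.01,-0.004,0.05,0],[0.001,0.011,-0.004,0.048,0]]]
th 88.5 [[[0.001,0.01,-0.005,0.047,0],[0.001,0.01,-0.005,0.046,0],[0.001,0.01,-0.005,0.046,0],[0.001,0.01,-0.005,0.045,0],[0.0,0.01,-0.006,0.044,0],[0.001,0.01,-0.005,0.044,0],[-0.0,0.01,-0.006,0.043,0],[-0.0,0.01,-0.006,0.044,0]]]
th 124.5 [[[-0.001,0.01,-0.005,0.043,0],[-0.0,0.01,-0.006,0.043,0],[-0.001,0.01,-0.006,0.044,0],[-0.001,0.01,-0.005,0.044,0],[-0.001,0.01,-0.005,0.045,0],[-0.002,0.01,-0.006,0.045,0],[-0.001,0.01,-0.005,0.045,0],[-0.002,0.01,-0.005,0.047,0]]]
th 160.5 [[[-0.002,0.01,-0.004,0.048,0],[-0.002,0.011,-0.004,0.048,0],[-0.002,0.01,-0.004,0.05,0],[-0.002,0.011,-0.004,0.051,0],[-0.002,0.01,-0.003,0.052,0],[-0.001,0.011,-0.003,0.053,0],[-0.002,0.011,-0.003,0.054,0],[-0.002,0.011,-0.002,0.055,0]]]
th 196.5 [[[-0.001,0.012,-0.002,0.056,0],[-0.001,0.011,-0.001,0.057,0],[-0.001,0.011,-0.001,0.057,0],[-0.001,0.012,0.0,0.058,0],[-0.001,0.011,0.0,0.058,0],[0.0,0.011,0.001,0.057,0],[0.0,0.012,0.001,0.057,0],[0.0,0.011,0.001,0.057,0]]]
th 232.5 [[[0.001,0.011,0.002,0.056,0],[0.001,0.011,0.002,0.055,0],[0.001,0.011,0.003,0.054,0],[0.001,0.011,0.003,0.052,0],[0.001,0.011,0.003,0.052,0],[0.001,0.011,0.004,0.05,0],[0.001,0.01,0.004,0.05,0],[0.001,0.011,0.004,0.048,0]]]
```

```bash
python3 -m creep '[[[0,0.011,-0.002,0.056,0],[0.001,0.011,-0.002,0.055,0],[0.001,0.011,-0.003,0.054,0],[0.001,0.011,-0.003,0.052,0],[0.001,0.011,-0.003,0.052,0],[0.001,0.011,-0.004,0.05,0],[0.001,0.01,-0.004,0.05,0],[0.001,0.011,-0.004,0.048,0]]]'; python3 - <<'E'
from h import *
o=telemetry.get_obs();print(o["moment"].round(2),o["joint_pos"].round(1))
E
```

```text
clock: 23.45
tool_pos: [0.6102, -0.2256, 0.2866]
orientation: [-179.8, -0.2, -59.2]
force: [10.9, -4.8, -7.6]
opening: 0.0224
gripper_force: 31.3
[-2.72 -3.49  0.48] [ -3.1  23.5 -11.3   0.1 -55.   33.9]
```

```bash
python3 -m creep '[[[0.001,0.01,-0.005,0.047,0],[0.001,0.01,-0.005,0.046,0],[0.001,0.01,-0.005,0.046,0],[0.001,0.01,-0.005,0.045,0],[0,0.01,-0.006,0.044,0],[0.001,0.01,-0.005,0.044,0],[0,0.01,-0.006,0.043,0],[0,0.01,-0.006,0.044,0]]]'; python3 - <<'E'
from h import *
o=telemetry.get_obs();print(o["moment"].round(2),o["joint_pos"].round(1))
p=shot("side");L=nets.masks_of(p,"key");print([(d["uv"],d["confidence"]) for d in L[:2]])
E
```

```text
clock: 24.12
tool_pos: [0.5938, -0.2318, 0.2947]
orientation: [180.0, -0.1, -91.5]
force: [5.2, -8.8, -5.4]
opening: 0.0244
gripper_force: 30.3
[-3.38 -0.93  0.24] [ -3.8  22.  -12.4   0.1 -55.6   2.2]
[([293.6, 156.6], 0.63)]
```

```bash
python3 -m creep '[[[-0.001,0.01,-0.005,0.043,0],[0,0.01,-0.006,0.043,0],[-0.001,0.01,-0.006,0.044,0],[-0.001,0.01,-0.005,0.044,0],[-0.001,0.01,-0.005,0.045,0],[-0.002,0.01,-0.006,0.045,0],[-0.001,0.01,-0.005,0.045,0],[-0.002,0.01,-0.005,0.047,0]]]'; python3 -m creep '[[[-0.002,0.01,-0.004,0.048,0],[-0.002,0.011,-0.004,0.048,0],[-0.002,0.01,-0.004,0.05,0],[-0.002,0.011,-0.004,0.051,0],[-0.002,0.01,-0.003,0.052,0],[-0.001,0.011,-0.003,0.053,0],[-0.002,0.011,-0.003,0.054,0],[-0.002,0.011,-0.002,0.055,0]]]'; python3 - <<'E'
from h import *
o=telemetry.get_obs();print(o["moment"].round(2),o["joint_pos"].round(1))
E
```

```text
clock: 24.88
tool_pos: [0.5783, -0.2251, 0.3028]
orientation: [179.9, -0.1, -123.6]
force: [2.5, -2.7, -5.9]
opening: 0.0229
gripper_force: 29.9
clock: 25.55
tool_pos: [0.5701, -0.2103, 0.3081]
orientation: [180.0, -0.0, -160.7]
force: [5.6, -5.0, -8.0]
opening: 0.0188
gripper_force: 30.0
[-1.55 -1.34 -0.05] [ -1.9  18.7 -15.4  -0.  -55.9 -68.8]
```

```bash
python3 -m creep '[[[-0.001,0.012,-0.002,0.056,0],[-0.001,0.011,-0.001,0.057,0],[-0.001,0.011,-0.001,0.057,0],[-0.001,0.012,0,0.058,0],[-0.001,0.011,0,0.058,0],[0,0.011,0.001,0.057,0],[0,0.012,0.001,0.057,0],[0,0.011,0.001,0.057,0]]]'; python3 -m creep '[[[0.001,0.011,0.002,0.056,0],[0.001,0.011,0.002,0.055,0],[0.001,0.011,0.003,0.054,0],[0.001,0.011,0.003,0.052,0]]]';  python3 - <<'E'
from h import *
o=telemetry.get_obs();print(o["moment"].round(2),o["joint_pos"].round(1))
E
```

```text
clock: 26.22
tool_pos: [0.5707, -0.194, 0.3096]
orientation: [-179.8, 0.0, 158.3]
force: [2.7, -14.3, -2.0]
opening: 0.0178
gripper_force: 30.3
clock: 26.55
tool_pos: [0.5733, -0.1863, 0.308]
orientation: [-179.7, 0.0, 138.7]
force: [-2.9, -12.6, 3.5]
opening: 0.0208
gripper_force: 30.4
[-5.61  1.66  0.37] [   0.6   18.3  -16.2    0.3  -55.7 -132. ]
```

```bash
python3 orb.py 232.5 3 6; python3 -m creep '[[[0.001,0.011,0.003,0.052,0],[0.001,0.011,0.004,0.05,0],[0.001,0.01,0.004,0.05,0],[0.001,0.011,0.004,0.048,0]]]';  python3 - <<'E'
from h import *
o=telemetry.get_obs();print(o["moment"].round(2),o["joint_pos"].round(1))
E
```

```text
th 250.5 [[[0.001,0.007,0.003,0.032,0],[0.001,0.007,0.003,0.031,0],[0.0,0.007,0.004,0.031,0],[0.001,0.006,0.003,0.03,0],[0.0,0.007,0.003,0.03,0],[0.001,0.007,0.004,0.03,0]]]
clock: 26.88
tool_pos: [0.5781, -0.1791, 0.3048]
orientation: [-179.7, -0.1, 120.7]
force: [-8.2, -4.5, 8.4]
opening: 0.0226
gripper_force: 30.7
[-2.54  3.5   0.42] [ 1.300e+00  1.880e+01 -1.590e+01  1.000e-01 -5.560e+01 -1.506e+02]
```

```bash
python3 -m creep '[[[0.001,0.007,0.003,0.032,0],[0.001,0.007,0.003,0.031,0]]]'; python3 -m creep '[[[0,0.007,0.004,0.031,0],[0.001,0.006,0.003,0.03,0]]]'; python3 -m creep '[[[0,0.007,0.003,0.03,0],[0.001,0.007,0.004,0.03,0]]]'; python3 -m creep '[[[0,0,0,0,0],[0,0,0,0,0]]]';  python3 - <<'E'
from h import *
o=telemetry.get_obs();print(o["moment"].round(2),o["joint_pos"].round(1))
E
```

```text
clock: 27.05
tool_pos: [0.5803, -0.177, 0.3035]
orientation: [-179.7, -0.1, 115.1]
force: [-7.0, -3.5, 9.3]
opening: 0.023
gripper_force: 30.7
clock: 27.22
tool_pos: [0.5827, -0.1753, 0.3021]
orientation: [-179.7, -0.1, 109.7]
force: [-7.1, -0.7, 9.3]
opening: 0.0234
gripper_force: 30.7
clock: 27.38
tool_pos: [0.5847, -0.1746, 0.3014]
orientation: [-179.6, -0.0, 104.3]
force: [-15.8, -3.5, 21.8]
opening: 0.0234
gripper_force: 31.3
clock: 27.55
tool_pos: [0.5845, -0.1747, 0.3015]
orientation: [-179.6, -0.0, 104.4]
force: [-13.1, -2.5, 16.0]
opening: 0.0237
gripper_force: 31.0
[-1.46  5.13  0.37] [ 1.700e+00  1.940e+01 -1.550e+01  1.000e-01 -5.550e+01 -1.674e+02]
```

```bash
python3 -m creep '[[[0,0.007,0.004,0,0],[0,0,0,0,0]]]'; python3 -m creep '[[[0,0.007,0.004,0,0],[0,0,0,0,0],[0,0,0,0,0]]]'; python3 - <<'E'
from h import *
o=telemetry.get_obs();print(o["moment"].round(2),o["joint_pos"].round(1))
E
```

```text
clock: 27.72
tool_pos: [0.5851, -0.1747, 0.3012]
orientation: [-179.5, -0.0, 104.4]
force: [-19.2, -3.3, 23.9]
opening: 0.0234
gripper_force: 30.9
clock: 27.97
tool_pos: [0.5855, -0.1746, 0.301]
orientation: [-179.4, -0.0, 104.4]
force: [-23.4, -3.6, 30.6]
opening: 0.0236
gripper_force: 30.7
[-1.67  9.03  0.11] [ 1.700e+00  1.960e+01 -1.530e+01  1.000e-01 -5.570e+01 -1.674e+02]
```

Force rises while the tool stalls at about 246°, so the key is at its stop. I let go with a small opening, because the face is close uphill, then rise and inspect.

```bash
python3 -m creep '[[[0,-0.01,-0.005,0,0.4],[0,0,0,0,0.4],[0,0,0,0,0.4],[0,0,0,0,0.4],[0,0,-0.03,0,0.4],[0,0,-0.05,0,0.45],[0,0,-0.1,0,0.6],[0,0,-0.1,0,1]]]'; python3 -m creep '[[[0,0,-0.15,-0.07,1],[0,0,-0.15,-0.07,1],[0,0,0,-0.07,1],[0,0,0,-0.07,1],[0,0,0,-0.07,1],[0,0,0,-0.07,1],[0,0,0,-0.07,1],[0,0,0,-0.07,1]]]'
python3 -m creep '[[[0,0,0,-0.075,1],[0,0,0,-0.075,1],[0,0,0,-0.075,1],[0,0,0,-0.075,1],[0,0,0,-0.075,1],[0,0,0,-0.075,1],[0,0,0,-0.075,1],[0,0,0,-0.075,1]]]'
python3 -m creep '[[[0,0,0,-0.075,1],[0,0,0,-0.075,1],[0,0,0,-0.075,1],[0,0,0,-0.075,1],[0,0,0,-0.075,1],[0,0,0,-0.075,1],[0,0,0,-0.075,1],[0,0,0,-0.075,1]]]'
python3 -m creep '[[[0,0,0,-0.075,1],[0,0,0,-0.075,1],[0,0,0,-0.075,1],[0,0,0,-0.075,1],[0,0,0,-0.075,1],[0,0,0,-0.075,1],[0,0,0,-0.075,1],[0,0,0,0,1]]]'
python3 k.py; python3 - <<'E'
from h import *
w=shot("wrist");s=shot("side")
im=np.zeros((590,800,3),np.uint8);im[:,:785]=cv2.resize(w["frame"],(785,590));im[410:590,:270]=cv2.resize(s["frame"][205:285,225:345],(270,180))
cv2.imwrite("pics/key4.png",im[:,:,::-1])
E
```

```text
clock: 28.63
tool_pos: [0.5884, -0.1735, 0.3568]
orientation: [-180.0, -0.0, 104.4]
force: [-0.1, 0.5, 0.4]
opening: 0.0475
gripper_force: 0.0
clock: 29.3
tool_pos: [0.5884, -0.1735, 0.417]
orientation: [179.9, 0.1, 155.1]
force: [0.4, 1.3, -0.9]
opening: 0.0874
gripper_force: 0.0
clock: 29.97
tool_pos: [0.5885, -0.1735, 0.417]
orientation: [-180.0, 0.1, -150.9]
force: [-1.1, 0.6, 0.1]
opening: 0.0877
gripper_force: 0.0
clock: 30.63
tool_pos: [0.5884, -0.1735, 0.417]
orientation: [-179.9, 0.0, -96.9]
force: [-0.1, -0.6, -0.6]
opening: 0.0875
gripper_force: 0.0
clock: 31.3
tool_pos: [0.5884, -0.1735, 0.4169]
orientation: [-179.9, -0.1, -49.6]
force: [-0.8, -0.1, 0.1]
opening: 0.0878
gripper_force: 0.0
key [([309.0, 175.0], 4363)]
key [([295.0, 159.0], 295)]
[ 0.5938 -0.2017  0.138  -0.4971] -28.5 0.208
[ 0.5924 -0.2003  0.1278  1.0655] 61.0 0.093
key_grip [([306.0, 177.0], 4319)]
key_grip [([297.0, 159.0], 402)]
[ 0.5947 -0.2012  0.1408 -0.5034] -28.8 0.177
[ 0.5923 -0.2004  0.1278 -0.5088] -29.1 0.085
[ 0.59532231 -0.20157635  0.13483328] [np.float64(0.0016824578913145756), np.float64(0.0016824578913147523)]
```

View pics/key4.png

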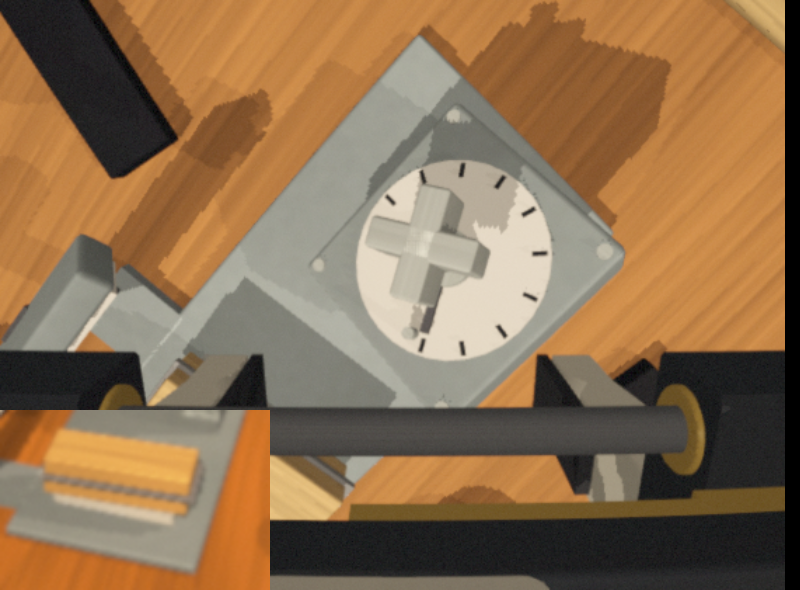

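The pointer now lies against the stop peg at (415,330), by the last tick. The cross fits 241°, which is 4.2 rad. The stack in the inset is square and the gripper touches nothing, so I hand in.

```bash
python3 -c "
from plant import workorder
print(workorder.close_job())"
```

```text
the job is handed in; nothing more can be done
None
```

The sheet and the loose blank are stacked squarely on the bed blank, the timer is wound to its stop (about 241°, 4.2 rad), and I handed the job in at about 31 s without seeing a verdict.

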